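# Spare scan-tool battery onto its charging shoe

### The arm

A 7-joint arm with a two-finger parallel gripper is mounted at the origin on the work surface. World frame = base frame: x ahead of the robot, y to its left, z up, the work surface at z = 0. Lengths are in m, angles in degrees, forces in N, time in s.
With the tool pointing down it reaches from about 0.425 to 0.825 m from the base axis. Payload 3.6 kg.
Tool frame: the origin (TCP) lies at the very end of the fingers, on their centre line; the grasp point (between the pads) lies 19 mm behind it; z points along the fingers, y is the line along which they close (so a half turn about z gives the same grasp; the last joint's range is limited). The gripper opens to 93 mm and grips with 3 to 60 N. Pads are 15 mm wide; open, the fingers measure 128 mm over their backs; the gripper's body (75 mm by 188 mm) begins 65 mm behind the grasp point.
Start: joints at [67.237, 35.231, -0.722, 81.555, 0.464, 63.22, -2.315], TCP at [0.236, -0.606, 0.219] pointing down, gripper open.
Joint ranges: [-178.69, 178.69], [-17.37, 117.87], [-77.05, 75.6], [15.02, 138.74], [-78.02, 258.01], [0.78, 113.62], [-162.83, 162.83]. Speed limits (degrees/s): [159.86, 159.86, 180, 180, 180, 180, 180].

### API

Orientations are given as a 3x3 rotation matrix whose columns are the frame's x, y, z axes.
In Python, from plant import manip gives the robot as it stands.
- The arm moves only by the tool step_arm, never from a script. Its argument "plan" is a list of rows, each a list of 6 numbers: the shift along the world's x, y, z in m, then the turn, a rotation vector about the world's x, y, z in degrees. In form: [[tx, ty, tz, ax, ay, az], ...]. A call has 1 to 20 rows; each row is the pose to reach, as a shift and turn from the pose commanded when the call began; what a row does not reach only later rows make up. A row lasts 1/8 s, in which the tool goes at most 62.5 mm and 10.7 degrees, less where a joint would pass 70% of its speed; a pose out of reach is approached as far as the arm can. A call with a gripper value outside its range is refused whole. "grip" is the finger opening in m, from 0 to 0.093, set as the call begins (left out, the last holds). The fingers move at their own pace and stop on an object; the grip force is fixed at half the most. Time passes only in rows, so rows that repeat a pose let the fingers close. It gives the time, the measured TCP pose, the force, the opening and the grip force at its end, in the units of the state.
- manip.observe(): the state, without advancing time (a new reading comes with each control period).
- manip.capture(name): name is "scene" or "top" or "wrist"; returns (picture, depth): 384x512x3 uint8, red, green, blue; 384x512 float32, m along the optical axis (not along the pixel's ray), 0 where there is no reading.
- manip.camera_params(name): a dict with "mtx" (3x3 intrinsics, pixels), "distortion" ([k1, k2, p1, p2, k3] as OpenCV has them; the pictures are not rectified), "R" (3x3) and "t" (3): a world point X has camera coordinates R X + t. Camera axes: x right, y down, z forward; pixel columns grow to the right and rows downward; lengths in m; the calibration is good to about 2 mm. A picture is of the moment at which its call begins: read the wrist's pose just before it. camera_params takes no time and is no camera call; for the wrist camera it gives the pose at the moment of the call.
- manip.hand_in(): hands the job in; it is judged then, once.
The state is a dict: "time": time; "joints": joint angles; "qvel": joint speeds; "joint_torque": joint torques, N m; "ee_pos": TCP position; "ee_rot": TCP orientation; "contact_force": force on the tool from outside, world axes, zero at the start; "ft_torque": the same for the moment, N m; "gripper_width": finger opening in m; "grip_force": force on a finger pad.
Only numpy, scipy, OpenCV 4.12 (cv2) and the standard library are available. Lean on these libraries where they do the work, as an engineer would, in place of code of your own. Each camera call takes 0.05 s, during which the arm holds its last target. There are 200 camera calls.

### The job

Put the spare battery on charge: take the dark battery pack (the block with a channel along one face, not the plain adapter) out of the caddy, lay it channel side down in the steel sloping rest and let go of it there. Then take it again by its sides, from its smooth back, set it channel side down on the open end of the charging shoe and slide it along the rail until it is fully home against the stop, held by the spring detent, and let go. Leave everything else where it is.

Things in the scene. Friction and masses are not known exactly. Their poses are not given: they have to be found in the camera images.
- pack_center (a point): Centre of the battery pack: dark grey block 40 mm thick (its x), 44 mm wide (y), 88 mm long (z), about 0.36 kg. +x face: smooth back. -x face: a T channel along z, full length. Both ends alike. Flat sides: grip it across y (44 mm). It starts standing on end (z up) in one of the caddy's two pockets, back turned roughly to the robot's right.
- pack_channel (a point): Middle of the pack's channel face (20 mm from pack_center along the pack's -x; same axes). The channel's mouth is 20 mm wide between two lips 5 mm thick; behind them a cavity 30 mm wide, 14 mm deep from the face, with a detent pocket at mid-length, 27 mm long and 8 mm deeper.
- caddy: Grey plastic caddy, fixed, 152 x 60 x 24 mm, origin under its centre. Two open-topped pockets centred at x = +48 and -48 mm, each 46 mm (x) by 50 mm (y) inside, floor 4 mm above the table, walls 24 mm high. The pack stands in one, the adapter in the other, either way round; the pack's x axis points along the caddy's x axis.
- rest: Steel sloping rest, fixed, origin under its base (130 x 70 x 6 mm). Its x points horizontally to the slope's high end. Two plates 34 mm wide form a right-angled V: the slope, 55 mm long, rising at 45 degrees towards +x, and the end stop, 34 mm long, rising at 45 degrees towards -x; they meet at x = -20 mm, 40 mm above the table.
- rest_seat (a point): Where the pack's centre lies in the rest, 85 mm above the table; axes as the rest's. There its channel face is on the slope, its lower end on the end stop, 33 mm of its upper end overhanging; its long axis rises at 45 degrees towards +x and its back looks up and towards -x. Let go, it slides down to the stop by itself.
- shoe: Charging shoe, fixed, origin on the table under shoe_home; x = horizontal slide-in direction. Black plate 62 mm wide, 12 mm high, x -130 to +60 mm. On it an aluminium T rail from a rounded nose at x = -30 mm to the stop: web 14 mm wide, head 24 mm wide, 6.5 to 11 mm above the plate. Stop: block 46 mm high, face at x = +45.5 mm.
- shoe_home (a point): Where the pack's centre is when fully home: 32 mm above the table, axes as the shoe's (x slide-in direction, z up). The pack lies on the plate channel down, its length along x, either end first, with about 3 mm play to each side and 1.5 mm upward on the rail; home, its leading end is 1.5 mm or less from the stop.
- shoe_entry (a point): Where the pack's centre is when it rests on the bare part of the plate in front of the rail: 80 mm before shoe_home, same height (32 mm above the table) and axes. The pack's leading end is then 6 mm short of the rail's nose; slide it straight along x from here.
- detent (a joint): Sprung steel ridge in the middle of the rail, under shoe_home: 0 = up (7 mm above the rail head), up to 0.006 m pressed down. The passing pack presses it down about 4 mm (some 5 N of push needed); it rises again into the pack's pocket when the pack is home.
- adapter_center (a point): centre of the plain black mains adapter block, 36 x 42 mm and 66 mm tall, no channel, standing in the caddy's other pocket (a bystander)
- cup_center (a point): half-way up the black lidded travel cup, 134 mm tall, 84 mm across at the lid (a bystander)
- calculator_center (a point): centre of the desk calculator, 145 x 100 x 18 mm (a bystander)
- car_key_center (a point): middle of the car key, about 106 x 34 x 14 mm (a bystander)
- notes_center (a point): centre of the block of sticky notes, 76 x 76 x 28 mm (a bystander)
- marker_center (a point): centre of the white marker pen with black cap, 135 x 17 x 17 mm (a bystander)
- mouse_center (a point): middle of the computer mouse, 105 x 60 x 35 mm (a bystander)

How it is judged:
By the outcome, as a careful person would: the job done as asked, in the order asked, and still so for the second after the job is handed in, with the robot touching nothing.
It also fails if it takes over 58 s, if anything falls off the work surface, if the arm or the gripper's body presses on something with over 40 N, if the wrist force passes 120 N, or if a joint passes its speed limit or range.

## Working session

There is one attempt and no reset: what is moved stays moved. The work goes in short steps, Python scripts to look and compute and a tool call to move; the robot and the scene stay as the last step left them, time stands still between calls to the robot, and variables do not carry over. Pictures are saved under pics/ and viewed, at most 10 in all, crops included, and the job is handed in when it is done.

Besides the shell and the picture viewer there is one more tool, called after "Emit:" by a JSON object that holds its "op" and its "data", one argument or row to a line. step_arm: Moves the arm, as the interface text tells. Its arguments: {"type":"object","properties":{"plan":{"type":"array","items":{"type":"array","items":{"type":"number"}}},"grip":{"type":"number"}},"required":["plan"]}

```bash
ls; mkdir -p pics
cat > h.py <<'E'
import numpy as np, cv2
from plant import manip
def snap(n,tag):
    p=manip.camera_params(n); im,d=manip.capture(n)
    cv2.imwrite(f'pics/{tag}.png',im[:,:,::-1]); np.savez(f'{tag}.npz',im=im,d=d,mtx=p['mtx'],dist=p['distortion'],R=p['R'],t=p['t'])
    return im,d
def world(tag):
    z=np.load(tag+'.npz'); h,w=z['d'].shape
    u,v=np.meshgrid(np.arange(w),np.arange(h)); uv=np.stack([u,v],-1).reshape(-1,1,2).astype(float)
    n=cv2.undistortPoints(uv,z['mtx'],z['dist']).reshape(h,w,2)
    c=np.concatenate([n,np.ones((h,w,1))],-1)*z['d'][...,None]
    X=(c-z['t'])@z['R']; X[z['d']==0]=np.nan
    return z['im'],X
E
python3 - <<'E'
from h import *
for n in ('scene','top'):
    im,d=snap(n,n+'0'); p=manip.camera_params(n); R=np.array(p['R']);print(n,-R.T@np.array(p['t']),R[2])
a=cv2.imread('pics/top0.png');cv2.imwrite('pics/top0b.png',cv2.resize(a,(800,600),interpolation=cv2.INTER_CUBIC))
s=manip.observe();print(s)
E
```

```text
pics
scene [ 1.03614728 -0.39916494  0.82169759] [-0.49516289  0.42606275 -0.75715537]
top [ 0.40916668 -0.00485597  1.01741198] [ 0.14215477 -0.01385534 -0.98974747]
{'time': 0.1, 'joints': array([67.23816404, 35.28177101, -0.72139815, 81.62843272,  0.46328655,
       63.21862712, -2.3146998 ]), 'qvel': array([-0.09530624, -0.148572  , -0.04308199, -0.15607053, -0.05384528,
       -0.02658463, -0.01368964]), 'joint_torque': array([ 1.24958995e-03, -4.60042942e+01,  2.09988090e-01, -1.66245407e+01,
       -6.12366339e-02,  1.69591012e-02,  1.02837644e-04]), 'ee_pos': array([ 0.23527221, -0.60519812,  0.21764046]), 'ee_rot': array([[ 9.32035016e-01,  3.62367292e-01, -8.21822821e-04],
       [ 3.62368223e-01, -9.32032785e-01,  2.03922386e-03],
       [-2.70177859e-05, -2.19843052e-03, -9.99997583e-01]]), 'contact_force': array([-0.51055794,  0.08562519,  0.04494344]), 'ft_torque': array([ 0.00287201, -0.04458743,  0.02181726]), 'grip_force': 0.0, 'gripper_width': 0.0930941181644489}
```

View pics/top0b.png

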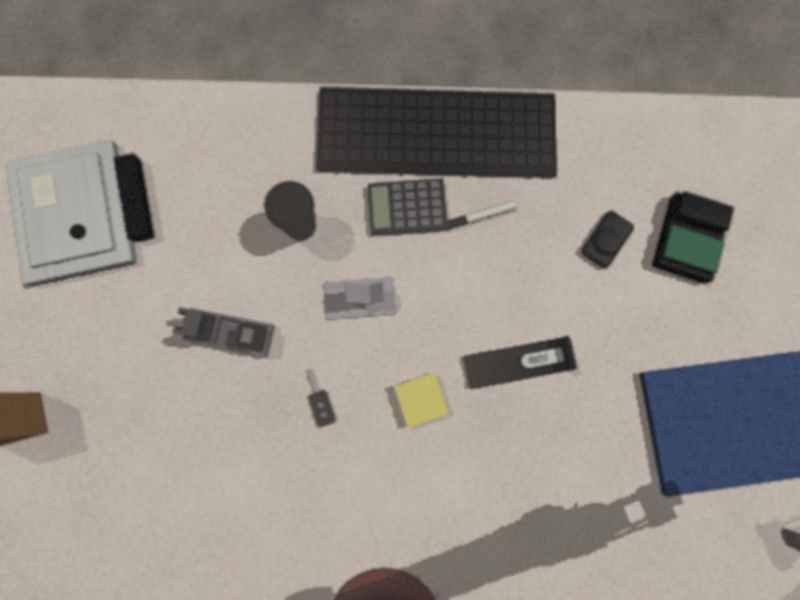

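View pics/scene0.png

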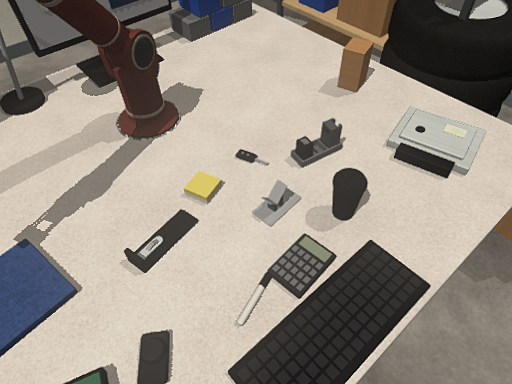

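The top view (800 px scale) shows the caddy at (222,332) with the tall pack in its left pocket (195,325). The rest is at (360,298), and the shoe at (520,362) has its stop at the right end. Next I measure from depth.

Run:
```python
from h import *
im,X=world('top0')
def box(name,u0,u1,v0,v1,zl,zh):
    s=0.64
    P=X[int(v0*s):int(v1*s),int(u0*s):int(u1*s)].reshape(-1,3); P=P[(P[:,2]>zl)&(P[:,2]<zh)]
    if len(P)<8: print(name,len(P));return
    r=cv2.minAreaRect(P[:,:2].astype(np.float32)); print(name,len(P),'c',np.round(r[0],4),'size',np.round(r[1],4),'ang',round(r[2],1),'zmed',np.median(P[:,2]).round(4))
print('table',np.nanmedian(X[280:330,100:250,2]))
box('caddy all',160,285,295,365,.012,.2)
box('caddy walls',160,285,295,365,.015,.03)
box('pack',160,285,295,365,.08,.11)
box('adapter',160,285,295,365,.058,.078)
box('shoe all',450,590,325,400,.006,.1)
box('shoe stop',450,590,325,400,.036,.1)
box('shoe rail',450,590,325,400,.018,.03)
box('rest all',310,410,265,330,.004,.1)
box('rest high',310,410,265,330,.05,.1)
box('rest base',310,410,265,330,.003,.012)
box('notes',380,460,365,435,.015,.05)
box('cup',250,330,170,250,.1,.16)
box('key',295,345,360,435,.006,.05)
box('calc',360,450,170,240,.01,.05)
im,X=world('scene0')
def b2(name,u0,u1,v0,v1,zl,zh):
    P=X[v0:v1,u0:u1].reshape(-1,3);P=P[(P[:,2]>zl)&(P[:,2]<zh)]
    r=cv2.minAreaRect(P[:,:2].astype(np.float32)); print(name,len(P),'c',np.round(r[0],4),'size',np.round(r[1],4),'ang',round(r[2],1),'zmed',np.median(P[:,2]).round(4))
b2('S packtop',280,350,110,170,.086,.11)
b2('S packadapter',280,350,110,170,.062,.08)
b2('S stop',115,205,205,275,.05,.1)
b2('S restbase',245,310,175,230,.003,.01)
b2('S restall',245,310,175,230,.004,.2)
b2('S shoe',115,205,205,275,.008,.016)
a=cv2.imread('pics/scene0.png')[105:275,110:350];cv2.imwrite('pics/crop1.png',cv2.resize(a,(800,567),interpolation=cv2.INTER_CUBIC))
```

```text
table -0.0003045546666446869
caddy all 990 c [0.5008 0.2932] size [0.1528 0.06  ] ang 79.9 zmed 0.0638
caddy walls 354 c [0.5009 0.2933] size [0.1528 0.0598] ang 80.0 zmed 0.0236
pack 242 c [0.5095 0.3404] size [0.0414 0.044 ] ang 78.6 zmed 0.0913
adapter 271 c [0.5008 0.2919] size [0.1328 0.044 ] ang 80.0 zmed 0.0691
shoe all 1544 c [ 0.4578 -0.2307] size [0.0624 0.1911] ang 11.8 zmed 0.0126
shoe stop 124 c [ 0.4757 -0.3166] size [0.0603 0.0157] ang 11.6 zmed 0.0449
shoe rail 244 c [ 0.4648 -0.2754] size [0.0602 0.0775] ang 13.5 zmed 0.0235
rest all 938 c [0.5731 0.0621] size [0.1734 0.1181] ang 89.4 zmed 0.007
rest high 220 c [0.5718 0.047 ] size [0.0338 0.0669] ang 5.5 zmed 0.0619
rest base 766 c [0.5736 0.0586] size [0.1198 0.1794] ang 1.1 zmed 0.0056
notes 771 c [ 0.3883 -0.0559] size [0.0761 0.0757] ang 20.1 zmed 0.0279
cup 817 c [0.705  0.1736] size [0.0801 0.0802] ang 3.7 zmed 0.133
key 306 c [0.3894 0.1274] size [0.1041 0.0341] ang 20.1 zmed 0.0128
calc 1778 c [ 0.7558 -0.0206] size [0.1264 0.1692] ang 1.7 zmed 0.0181
S packtop 143 c [0.5124 0.3389] size [0.0413 0.048 ] ang 77.5 zmed 0.0924
S packadapter 236 c [0.5026 0.2918] size [0.1352 0.0482] ang 80.1 zmed 0.0703
S stop 0 c [0. 0.] size [0. 0.] ang 0.0 zmed nan
S restbase 856 c [0.5618 0.0702] size [0.1868 0.1935] ang 46.1 zmed 0.006
S restall 1081 c [0.5618 0.0674] size [0.1756 0.1895] ang 43.4 zmed 0.0077
S shoe 1119 c [ 0.4592 -0.2312] size [0.0656 0.1888] ang 11.5 zmed 0.0125
  return _methods._mean(a, axis=axis, dtype=dtype,
  ret = ret.dtype.type(ret / rcount)
```

View pics/crop1.png

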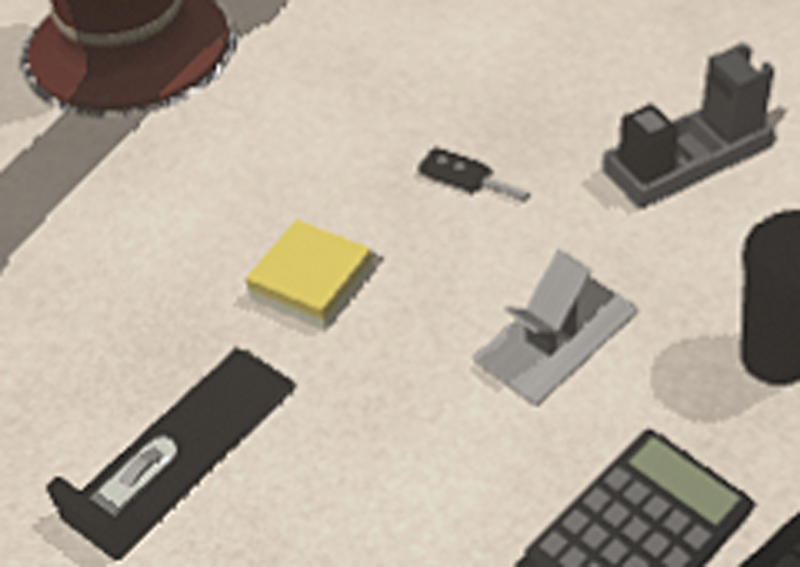

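Pack's channel faces away (+y), its back faces the robot's right, and the shoe measurements agree with each other: home ≈ (0.465, -0.265), direction -78.2°. In the crop the rest's slope rises to upper right (≈ +y), with the end stop on the -y side. Next I fit the rest precisely.

Run:
```python
from h import *
im,X=world('top0')
s=.64
m=np.zeros(X.shape[:2],np.uint8); sl=np.s_[int(265*s):int(330*s),int(310*s):int(410*s)]
m[sl]=(X[sl][...,2]>.0035)
m=cv2.morphologyEx(m,cv2.MORPH_OPEN,np.ones((5,5)))
P=X[m>0]; P=P[P[:,2]<.09]
B=P[P[:,2]<.009]
for Q in(P,B): print(cv2.minAreaRect(Q[:,:2].astype(np.float32)))
z=P[:,2]
for a,b in((.003,.009),(.02,.03),(.03,.045),(.045,.06),(.06,.075),(.075,.09)):
    q=P[(z>a)&(z<b)]; print(a,len(q),q[:,:2].mean(0).round(4) if len(q) else '', cv2.minAreaRect(q[:,:2].astype(np.float32)) if len(q)>5 else '')
Q=P[(z>.045)&(z<.077)]
# slope plane: larger y
Q2=Q[Q[:,1]>np.median(Q[:,1])-.0]
c=Q2.mean(0);n=np.linalg.svd(Q2-c)[2][2];n*=np.sign(n[2]);print('slope',c,n,np.degrees(np.arctan2(-n[1],-n[0])))
```

```text
((0.5715377330780029, 0.06207636371254921), (0.06696659326553345, 0.10596676915884018), 4.401454925537109)
((0.5715377330780029, 0.06207636371254921), (0.06696659326553345, 0.10596676915884018), 4.401454925537109)
0.003 210 [0.5663 0.0675] ((0.5715377330780029, 0.06207636371254921), (0.06696659326553345, 0.10596676915884018), 4.401454925537109)
0.02 2 [0.5569 0.0637] 
0.03 46 [0.5734 0.0395] ((0.5731306672096252, 0.04087962955236435), (0.0313732773065567, 0.013895360752940178), 1.6710761785507202)
0.045 135 [0.5726 0.0395] ((0.573025107383728, 0.038635022938251495), (0.033626046031713486, 0.044518522918224335), 3.9412355422973633)
0.06 101 [0.5697 0.0556] ((0.5704079866409302, 0.044962164014577866), (0.034612953662872314, 0.061770640313625336), 1.898237705230713)
0.075 26 [0.5703 0.0773] ((0.5690659284591675, 0.07694025337696075), (0.030255109071731567, 0.005827195476740599), 8.17618465423584)
slope [0.57021488 0.06492512 0.06526803] [ 0.07588717 -0.68901989  0.72075844] 96.28510206006278
```

```bash
cat > t.py <<'E'
import numpy as np
from scipy.spatial.transform import Rotation as Ro
from plant import manip
r=np.radians; U=np.array([0,0,1.])
def az(a): return np.array([np.cos(r(a)),np.sin(r(a)),0])
def fr(x,z): return np.stack([x,np.cross(z,x),z],1)
PACK0=np.array([.5095,.3404,.048]); RP0=fr(az(-100.5),U)          # pack in caddy
rx=az(95); SEAT=np.array([.5718,.0570,.085]); RPS=fr((U-rx)/2**.5,(U+rx)/2**.5)
sx=az(-78.2); HOME=np.array([.4650,-.2650,.032]); RPH=fr(U,-sx)   # pack long axis reversed w.r.t. slide
th=r(25)
def tool(tz,ty): return np.stack([np.cross(ty,tz),ty,tz],1)
# tool in pack frame: grasp 1 and 2
T1=tool(np.array([-np.sin(th),0,-np.cos(th)]),np.array([0,1.,0])); G1=np.array([0,0,.022])+.019*T1[:,2]
T2=tool(np.array([-1.,0,0]),np.array([0,1.,0])); G2=np.array([.006,0,0])+.019*T2[:,2]
def pose(R,p,T,G): return R@T,p+R@G
def delta(name,Rt,pt,s=None):
    s=s or manip.observe()
    d=pt-s['ee_pos']; w=Ro.from_matrix(Rt@np.array(s['ee_rot']).T).as_rotvec(degrees=True)
    print(name,'p',pt.round(4),'shift',d.round(4),'turn',w.round(2),'|',np.linalg.norm(d).round(3),np.linalg.norm(w).round(1))
E
python3 - <<'E'
from t import *
R,p=pose(RP0,PACK0,T1,G1)
print(R)
delta('above',R,p-.08*R[:,2]); delta('grasp',R,p)
E
```

```text
[[ 0.16516148  0.98325491  0.07701606]
 [ 0.89113158 -0.18223553  0.41554148]
 [ 0.42261826  0.         -0.90630779]]
above p [0.5048 0.3151 0.1253] shift [ 0.2695  0.9203 -0.0924] turn [ 20.02 -16.74  57.27] | 0.963 62.9
grasp p [0.511  0.3483 0.0528] shift [ 0.2757  0.9535 -0.1649] turn [ 20.02 -16.74  57.27] | 1.006 62.9
```

Emit:
{"op": "step_arm", "data": {
  "plan": [
    [0.06, 0.09, 0.06, 0, 0, 0],
    [0.12, 0.18, 0.08, 0, 0, 5],
    [0.18, 0.26, 0.08, 2, -2, 10],
    [0.23, 0.34, 0.08, 4, -3, 16],
    [0.27, 0.42, 0.08, 7, -5, 22],
    [0.29, 0.5, 0.08, 10, -8, 30],
    [0.3, 0.58, 0.07, 13, -11, 38],
    [0.3, 0.66, 0.05, 16, -14, 46],
    [0.29, 0.74, 0.03, 18, -15, 52],
    [0.28, 0.82, 0.01, 20, -16.7, 57.3],
    [0.27, 0.87, -0.01, 20, -16.7, 57.3],
    [0.267, 0.9, -0.04, 20, -16.7, 57.3],
    [0.267, 0.9, -0.04, 20, -16.7, 57.3],
    [0.267, 0.9, -0.04, 20, -16.7, 57.3]
  ],
  "grip": 0.093
}}

```text
time: 1.85
ee_pos: [0.4978, 0.1851, 0.2078]
ee_rot: [[0.166, 0.983, 0.079], [0.891, -0.184, 0.414], [0.422, 0.002, -0.907]]
contact_force: [0.1, 0.4, 0.8]
gripper_width: 0.0931
grip_force: 0.0
```

Run:
```python
from h import *; from t import *
snap('wrist','w1')
R,p=pose(RP0,PACK0,T1,G1); delta('pre',R,p-.06*R[:,2]);delta('grasp',R,p)
im,X=world('w1')
for n,a,b in(('packtop',.084,.1),('adapt',.06,.078),('rim',.018,.028)):
    P=X[(X[...,2]>a)&(X[...,2]<b)]
    P=P[(abs(P[:,0]-.5)<.1)&(abs(P[:,1]-.3)<.1)]
    if len(P)>10: print(n,len(P),cv2.minAreaRect(P[:,:2].astype(np.float32)),np.median(P[:,2]))
```

```text
pre p [0.5063 0.3234 0.1072] shift [ 0.013   0.127  -0.1006] turn [-0.32 -0.11 -0.89] | 0.163 0.9
grasp p [0.511  0.3483 0.0528] shift [ 0.0176  0.152  -0.155 ] turn [-0.32 -0.11 -0.89] | 0.218 0.9
packtop 1358 ((0.5107775926589966, 0.3401094973087311), (0.04111183062195778, 0.04333328828215599), 79.23750305175781) 0.0915407150000629
adapt 1523 ((0.5022290349006653, 0.2934788465499878), (0.13520751893520355, 0.04375521093606949), 79.40313720703125) 0.06968404880952343
rim 1484 ((0.5021037459373474, 0.2924477458000183), (0.15114299952983856, 0.06013166531920433), 79.87205505371094) 0.023635145990231768
```

View pics/w1.png

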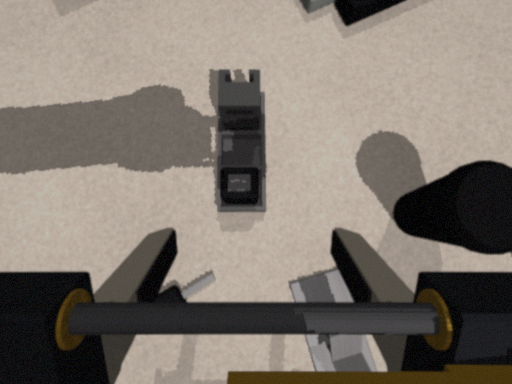

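The wrist view shows the pack at (240,100), channel away from the robot, and the adapter at (240,185). The pose is confirmed to about 1 mm.

Emit:
{"op": "step_arm", "data": {
  "plan": [
    [0.004, 0.03, -0.02, 0, 0, 0],
    [0.008, 0.07, -0.05, 0, 0, 0],
    [0.013, 0.127, -0.1, 0, 0, -0.9],
    [0.013, 0.127, -0.1, 0, 0, -0.9],
    [0.013, 0.127, -0.1, 0, 0, -0.9],
    [0.013, 0.127, -0.1, 0, 0, -0.9]
  ]
}}

```text
time: 2.65
ee_pos: [0.5122, 0.3089, 0.1093]
ee_rot: [[0.181, 0.98, 0.088], [0.889, -0.201, 0.413], [0.422, 0.004, -0.907]]
contact_force: [-0.7, -0.1, -0.1]
gripper_width: 0.0931
grip_force: 0.0
```

```bash
sed -i 's/^PACK0=.*; RP0/PACK0=np.array([.5103,.3403,.048]); RP0/' t.py
python3 - <<'E'
from t import *
R,p=pose(RP0,PACK0,T1,G1); delta('pre',R,p-.06*R[:,2]);delta('grasp',R,p);print(manip.observe()['qvel'].round(1))
E
```

```text
pre p [0.5071 0.3233 0.1072] shift [-0.0051  0.0144 -0.0021] turn [0.09 0.19 1.08] | 0.015 1.1
grasp p [0.5118 0.3482 0.0528] shift [-0.0004  0.0393 -0.0565] turn [0.09 0.19 1.08] | 0.069 1.1
[ 0.6 -0.6 -0.1  0.  -0.  -0.1 -0. ]
```

Emit:
{"op": "step_arm", "data": {
  "plan": [
    [-0.005, 0.0145, -0.002, 0, 0, 1],
    [-0.004, 0.02, -0.016, 0, 0, 1],
    [-0.003, 0.028, -0.034, 0, 0, 1],
    [-0.0004, 0.0393, -0.0565, 0, 0, 1],
    [-0.0004, 0.0393, -0.0565, 0, 0, 1],
    [-0.0004, 0.0393, -0.0565, 0, 0, 1]
  ]
}}

```text
time: 3.4
ee_pos: [0.5106, 0.3499, 0.0522]
ee_rot: [[0.163, 0.984, 0.078], [0.892, -0.181, 0.415], [0.422, 0.002, -0.907]]
contact_force: [-0.2, -1.3, 0.8]
gripper_width: 0.0931
grip_force: 0.0
```

Run:
```python
from t import *
R,p=pose(RP0,PACK0,T1,G1);delta('grasp',R,p)
```

```text
grasp p [0.5118 0.3482 0.0528] shift [ 0.0012 -0.0017  0.0006] turn [ 0.06  0.1  -0.08] | 0.002 0.1
```

Accurate to within 2 mm, so I close the fingers and lift.

Emit:
{"op": "step_arm", "data": {
  "plan": [
    [0.001, -0.0015, 0.0005, 0, 0, 0],
    [0.001, -0.0015, 0.0005, 0, 0, 0],
    [0.001, -0.0015, 0.0005, 0, 0, 0],
    [0.001, -0.0015, 0.0005, 0, 0, 0],
    [0.001, -0.0015, 0.0005, 0, 0, 0],
    [0.001, -0.0015, 0.0005, 0, 0, 0]
  ],
  "grip": 0.03
}}

```text
time: 4.15
ee_pos: [0.5123, 0.3486, 0.0527]
ee_rot: [[0.163, 0.983, 0.08], [0.891, -0.182, 0.415], [0.423, 0.003, -0.906]]
contact_force: [0.7, 0.1, 0.6]
gripper_width: 0.0437
grip_force: 30.0
```

Run:
```python
from t import *
s=manip.observe(); print(s['gripper_width'],s['grip_force'],s['contact_force'])
R,p=pose(RP0,PACK0,T1,G1);delta('grasp',R,p)
```

```text
0.043687125736926354 29.952877163887024 [0.73431631 0.05759318 0.58942683]
grasp p [0.5118 0.3482 0.0528] shift [-0.0006 -0.0004  0.0001] turn [ 0.03  0.17 -0.03] | 0.001 0.2
```

Emit:
{"op": "step_arm", "data": {
  "plan": [
    [0, 0, 0.015, 0, 0, 0],
    [0, 0, 0.035, 0, 0, 0],
    [0, 0, 0.06, 0, 0, 0],
    [0, 0, 0.09, 0, 0, 0],
    [0, 0, 0.12, 0, 0, 0],
    [0, 0, 0.12, 0, 0, 0]
  ]
}}

```text
time: 4.9
ee_pos: [0.512, 0.3494, 0.1752]
ee_rot: [[0.16, 0.984, 0.082], [0.891, -0.18, 0.416], [0.424, 0.006, -0.905]]
contact_force: [0.2, -0.4, -3.4]
gripper_width: 0.0438
grip_force: 30.0
```

Run:
```python
from t import *
R,p=pose(RPS,SEAT,T1,G1); L=RPS[:,2]; n=RPS[:,0]; print(manip.observe()['contact_force'])
delta('hover',R,p+.10*n); delta('near',R,p+.006*n+.004*L)
```

```text
[ 0.21739472 -0.38368428 -3.36716006]
hover p [ 0.5772 -0.0044  0.1534] shift [ 0.0651 -0.3539 -0.0218] turn [-45.17   2.44  14.43] | 0.36 47.5
near p [0.5711 0.0646 0.0898] shift [ 0.0591 -0.2848 -0.0854] turn [-45.17   2.44  14.43] | 0.303 47.5
```

Emit:
{"op": "step_arm", "data": {
  "plan": [
    [0.005, -0.04, 0, -6, 0, 2],
    [0.012, -0.08, 0, -13, 0.5, 4],
    [0.02, -0.125, 0, -20, 1, 6],
    [0.03, -0.17, 0, -27, 1.4, 8.5],
    [0.04, -0.21, 0, -34, 1.8, 11],
    [0.05, -0.25, -0.005, -40, 2.2, 13],
    [0.059, -0.285, -0.01, -45.2, 2.4, 14.4],
    [0.059, -0.285, -0.02, -45.2, 2.4, 14.4],
    [0.059, -0.285, -0.03, -45.2, 2.4, 14.4],
    [0.059, -0.285, -0.03, -45.2, 2.4, 14.4],
    [0.059, -0.285, -0.03, -45.2, 2.4, 14.4],
    [0.059, -0.285, -0.03, -45.2, 2.4, 14.4]
  ]
}}

```text
time: 6.4
ee_pos: [0.5707, 0.0639, 0.143]
ee_rot: [[-0.079, 0.996, 0.028], [0.936, 0.084, -0.343], [-0.344, -0.0, -0.939]]
contact_force: [-0.1, -0.7, -2.9]
gripper_width: 0.0439
grip_force: 30.0
```

Run:
```python
from t import *; from h import *
R,p=pose(RPS,SEAT,T1,G1); L=RPS[:,2]; n=RPS[:,0]
delta('near',R,p+.006*n+.004*L);delta('seat',R,p)
snap('scene','s2'); a=cv2.imread('pics/s2.png')[90:260,190:400];cv2.imwrite('pics/s2c.png',cv2.resize(a,None,fx=3.5,fy=3.5,interpolation=cv2.INTER_CUBIC))
im,X=world('s2')
```

```text
near p [0.5711 0.0646 0.0898] shift [ 0.0004  0.0007 -0.0532] turn [ 0.13 -0.01  0.2 ] | 0.053 0.2
seat p [0.571  0.066  0.0827] shift [ 0.0003  0.0021 -0.0603] turn [ 0.13 -0.01  0.2 ] | 0.06 0.2
```

View pics/s2c.png

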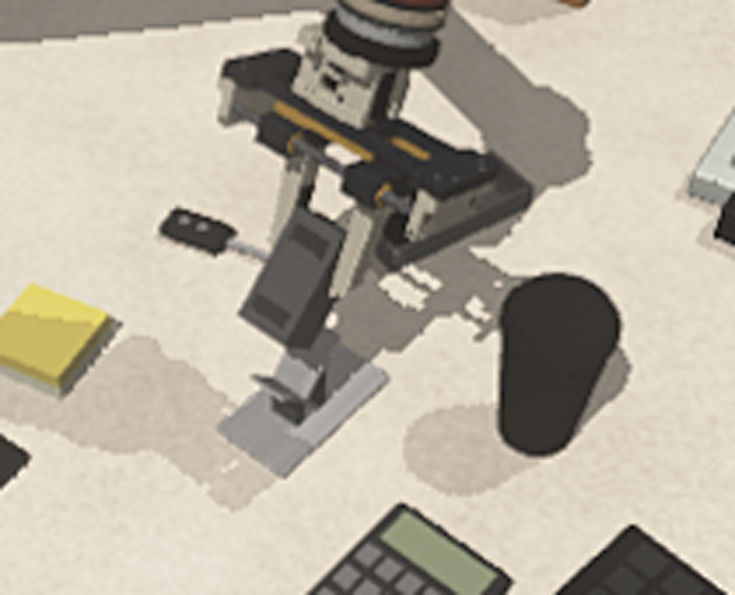

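The pack is held with its smooth back up, above the rest at (300,380) in the crop. The slope lines up with it and the cup is clear. Lowering.

Emit:
{"op": "step_arm", "data": {
  "plan": [
    [0.0004, 0.001, -0.02, 0.1, 0, 0.2],
    [0.0004, 0.001, -0.04, 0.1, 0, 0.2],
    [0.0004, 0.001, -0.05, 0.1, 0, 0.2],
    [0.0004, 0.001, -0.054, 0.1, 0, 0.2],
    [0.0004, 0.001, -0.056, 0.1, 0, 0.2],
    [0.0004, 0.001, -0.056, 0.1, 0, 0.2]
  ]
}}

```text
time: 7.2
ee_pos: [0.5712, 0.0646, 0.0869]
ee_rot: [[-0.082, 0.996, 0.029], [0.936, 0.087, -0.342], [-0.343, -0.0, -0.939]]
contact_force: [0.0, -0.5, -3.4]
gripper_width: 0.0437
grip_force: 30.0
```

Emit:
{"op": "step_arm", "data": {
  "plan": [
    [0, 0.0003, -0.001, 0, 0, 0],
    [0, 0.0006, -0.002, 0, 0, 0],
    [0, 0.001, -0.003, 0, 0, 0],
    [0, 0.001, -0.003, 0, 0, 0]
  ]
}}

```text
time: 7.7
ee_pos: [0.571, 0.0653, 0.0837]
ee_rot: [[-0.082, 0.996, 0.029], [0.935, 0.087, -0.343], [-0.344, -0.001, -0.939]]
contact_force: [-0.5, -1.5, -1.8]
gripper_width: 0.044
grip_force: 30.0
```

Emit:
{"op": "step_arm", "data": {
  "plan": [
    [0, 0, 0, 0, 0, 0],
    [0, 0, 0, 0, 0, 0],
    [0, 0, 0, 0, 0, 0],
    [0, 0, 0, 0, 0, 0],
    [0, 0, 0, 0, 0, 0],
    [-0.002, 0.02, 0.055, 0, 0, 0],
    [-0.003, 0.035, 0.1, 0, 0, 0],
    [-0.005, 0.05, 0.14, 0, 0, 0],
    [-0.005, 0.05, 0.16, 0, 0, 0],
    [-0.005, 0.05, 0.16, 0, 0, 0]
  ],
  "grip": 0.085
}}

```text
time: 8.95
ee_pos: [0.5667, 0.1159, 0.245]
ee_rot: [[-0.081, 0.996, 0.032], [0.936, 0.087, -0.341], [-0.342, 0.002, -0.94]]
contact_force: [-0.6, 0.1, -0.6]
gripper_width: 0.0848
grip_force: 0.0
```

Run:
```python
from t import *; from h import *
R,p=pose(RPS,SEAT,T2,G2); n=RPS[:,0]
delta('hover',R,p+.1*n);delta('grasp',R,p)
snap('scene','s3'); a=cv2.imread('pics/s3.png')[120:260,200:380];cv2.imwrite('pics/s3c.png',cv2.resize(a,None,fx=4,fy=4,interpolation=cv2.INTER_CUBIC))
im,X=world('s3')
# points of the pack: box around seat in pack frame
q=(X-SEAT)@RPS
for nm,a in(('back',(abs(q[...,0]-.02)<.008)),):
    m=a&(abs(q[...,1])<.035)&(abs(q[...,2])<.055)&(X[...,2]>.05)
    P=q[m]; print(nm,len(P),np.median(P,0).round(4),P.min(0).round(4),P.max(0).round(4)); c=P.mean(0); nn=np.linalg.svd(P-c)[2][2];print(nn*np.sign(nn[0]))
    print(cv2.minAreaRect(P[:,1:].astype(np.float32)))
```

```text
hover p [ 0.5772 -0.0043  0.1465] shift [ 0.0105 -0.1201 -0.0985] turn [64.76  5.77  0.09] | 0.156 65.0
grasp p [0.571  0.0662 0.0758] shift [ 0.0043 -0.0497 -0.1692] turn [64.76  5.77  0.09] | 0.176 65.0
back 602 [0.0213 0.0026 0.0005] [ 0.0121 -0.0224 -0.0474] [0.0262 0.0233 0.0443]
[ 0.99858668  0.05301756 -0.00371254]
((0.0004585329443216324, -0.0015958026051521301), (0.04564662277698517, 0.09158685803413391), 0.2590344250202179)
```

View pics/s3c.png

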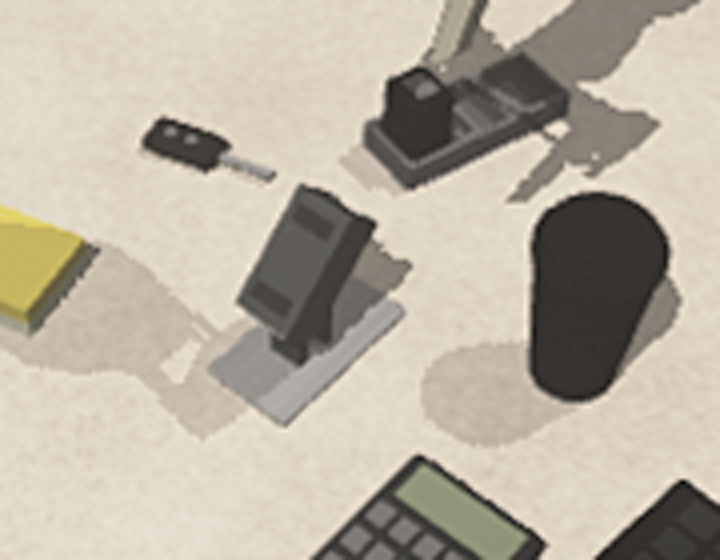

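The pack is seated in the rest (back face centred at about (305,255)); depth agrees with the expected seat within about 1.5 mm. Next I regrasp it from the back.

Emit:
{"op": "step_arm", "data": {
  "plan": [
    [0.001, -0.02, 0.01, 9, 0.8, 0],
    [0.003, -0.04, 0.02, 19, 1.7, 0],
    [0.004, -0.06, 0.02, 28, 2.5, 0],
    [0.006, -0.08, 0.01, 37, 3.3, 0],
    [0.008, -0.1, -0.01, 47, 4.2, 0],
    [0.01, -0.12, -0.04, 56, 5, 0],
    [0.0105, -0.13, -0.07, 64.8, 5.8, 0],
    [0.0105, -0.12, -0.0985, 64.8, 5.8, 0],
    [0.0105, -0.12, -0.0985, 64.8, 5.8, 0],
    [0.0105, -0.12, -0.0985, 64.8, 5.8, 0],
    [0.0105, -0.12, -0.0985, 64.8, 5.8, 0],
    [0.0105, -0.12, -0.0985, 64.8, 5.8, 0]
  ]
}}

```text
time: 10.5
ee_pos: [0.5769, -0.0042, 0.1463]
ee_rot: [[-0.064, 0.996, -0.064], [0.705, 0.09, 0.703], [0.706, -0.0, -0.708]]
contact_force: [0.3, 0.2, 0.5]
gripper_width: 0.085
grip_force: 0.0
```

Run:
```python
from t import *
R,p=pose(RPS,SEAT,T2,G2); n=RPS[:,0]
delta('hover',R,p+.1*n);delta('grasp',R,p);s=manip.observe();print(s['joints'].round(1),s['qvel'].round(1))
```

```text
hover p [ 0.5772 -0.0043  0.1465] shift [ 0.0002 -0.      0.0003] turn [ 0.1  -0.01 -0.17] | 0.0 0.2
grasp p [0.571  0.0662 0.0758] shift [-0.0059  0.0704 -0.0705] turn [ 0.1  -0.01 -0.17] | 0.1 0.2
[ 31.5  46.5 -22.   92.2 -29.6  63.4  37.1] [ 0.2  0.3  0.1  0.2 -0.1 -0.   0.1]
```

Emit:
{"op": "step_arm", "data": {
  "plan": [
    [-0.002, 0.02, -0.02, 0, 0, 0],
    [-0.0035, 0.042, -0.042, 0, 0, 0],
    [-0.005, 0.06, -0.06, 0, 0, 0],
    [-0.006, 0.0705, -0.0705, 0, 0, 0],
    [-0.006, 0.0705, -0.0705, 0, 0, 0],
    [-0.006, 0.0705, -0.0705, 0, 0, 0]
  ]
}}

```text
time: 11.25
ee_pos: [0.5712, 0.065, 0.075]
ee_rot: [[-0.062, 0.996, -0.063], [0.706, 0.088, 0.703], [0.706, -0.001, -0.708]]
contact_force: [0.1, -0.5, -0.6]
gripper_width: 0.0849
grip_force: 0.0
```

Emit:
{"op": "step_arm", "data": {
  "plan": [
    [0, 0, 0, 0, 0, 0],
    [0, 0, 0, 0, 0, 0],
    [0, 0, 0, 0, 0, 0],
    [0, 0, 0, 0, 0, 0],
    [0, 0, 0, 0, 0, 0],
    [0, 0, 0, 0, 0, 0]
  ],
  "grip": 0.03
}}

```text
time: 12.0
ee_pos: [0.5707, 0.066, 0.0746]
ee_rot: [[-0.061, 0.996, -0.065], [0.705, 0.089, 0.704], [0.707, -0.002, -0.707]]
contact_force: [1.3, 0.8, 1.7]
gripper_width: 0.0438
grip_force: 29.9
```

Run:
```python
from t import *
R,p=pose(RPS,SEAT,T2,G2); delta('grasp',R,p)
```

```text
grasp p [0.571  0.0662 0.0758] shift [0.0003 0.0001 0.0012] turn [ 0.03 -0.12 -0.11] | 0.001 0.2
```

Emit:
{"op": "step_arm", "data": {
  "plan": [
    [0, -0.006, 0.008, 0, 0, 0],
    [0, -0.02, 0.022, 0, 0, 0],
    [0, -0.04, 0.05, 0, 0, 0],
    [0, -0.06, 0.08, 0, 0, 0],
    [0, -0.08, 0.1, 0, 0, 0],
    [0, -0.08, 0.1, 0, 0, 0],
    [0, -0.08, 0.1, 0, 0, 0]
  ]
}}

```text
time: 12.88
ee_pos: [0.5694, -0.0132, 0.1736]
ee_rot: [[-0.061, 0.996, -0.067], [0.704, 0.091, 0.704], [0.707, -0.005, -0.707]]
contact_force: [-0.9, -0.1, -3.0]
gripper_width: 0.0439
grip_force: 29.9
```

Run:
```python
from t import *
R,p=pose(RPH,HOME-.082*sx,T2,G2); print(R,manip.observe()['contact_force'])
delta('hover',R,p+.05*U)
```

```text
[[-0.20449605  0.97886739  0.        ]
 [ 0.97886739  0.20449605  0.        ]
 [ 0.          0.         -1.        ]] [-0.87450071 -0.05887141 -3.01000358]
hover p [ 0.4482 -0.1847  0.069 ] shift [-0.1211 -0.1716 -0.1046] turn [-44.52  -6.91   6.37] | 0.235 45.5
```

Emit:
{"op": "step_arm", "data": {
  "plan": [
    [-0.02, -0.03, 0, -7, -1, 1],
    [-0.04, -0.06, 0, -15, -2.3, 2],
    [-0.06, -0.09, 0, -23, -3.5, 3.2],
    [-0.08, -0.12, 0, -31, -4.8, 4.5],
    [-0.1, -0.15, -0.02, -38, -6, 5.5],
    [-0.121, -0.1716, -0.05, -44.5, -6.9, 6.4],
    [-0.121, -0.1716, -0.08, -44.5, -6.9, 6.4],
    [-0.121, -0.1716, -0.1, -44.5, -6.9, 6.4],
    [-0.121, -0.1716, -0.1046, -44.5, -6.9, 6.4],
    [-0.121, -0.1716, -0.1046, -44.5, -6.9, 6.4],
    [-0.121, -0.1716, -0.1046, -44.5, -6.9, 6.4]
  ]
}}

```text
time: 14.25
ee_pos: [0.4499, -0.1853, 0.0704]
ee_rot: [[-0.206, 0.979, 0.003], [0.979, 0.206, 0.0], [-0.001, 0.003, -1.0]]
contact_force: [-0.3, 0.1, -2.9]
gripper_width: 0.044
grip_force: 29.9
```

Run:
```python
from t import *; from h import *
R,p=pose(RPH,HOME-.082*sx,T2,G2)
delta('hover',R,p+.05*U);delta('entry',R,p)
snap('top','t4'); im,X=world('t4')
s,Y=np.array(sx),np.array([-sx[1],sx[0],0])
def rect(P,n):
    r_=cv2.minAreaRect(P[:,:2].astype(np.float32)); print(n,len(P),r_)
for src in('t4',):
    d=X-HOME; a=d@s; b=d@Y; z=X[...,2]
    m=(z>.035)&(z<.055)&(abs(b)<.045)&(abs(a-.052)<.02); 
    print('stop a,b range',np.nanmin(a[m]),np.nanmax(a[m]),np.percentile(b[m],[1,50,99]))
    m=(z>.009)&(z<.017)&(abs(b)<.05)&(a>-.14)&(a<.05); bb=b[m];print('plate b',np.percentile(bb,[1,99]),np.percentile(a[m],[1,99]))
snap('scene','s4'); im,X=world('s4'); d=X-HOME;a=d@s;b=d@Y;z=X[...,2]
m=(z>.0215)&(z<.026)&(abs(b)<.02)&(a>-.035)&(a<.042); rr=np.stack([a[m],b[m]],1).astype(np.float32); print('rail',len(rr),rr.min(0),rr.max(0),cv2.minAreaRect(rr))
m=(z>.009)&(z<.015)&(abs(b)<.05)&(a>-.14)&(a<.05);print('plate b',np.percentile(b[m],[1,99]),np.percentile(a[m],[1,99]))
im=cv2.imread('pics/s4.png')[150:290,80:260];cv2.imwrite('pics/s4c.png',cv2.resize(im,None,fx=4,fy=4,interpolation=cv2.INTER_CUBIC))
```

```text
hover p [ 0.4482 -0.1847  0.069 ] shift [-0.0016  0.0006 -0.0014] turn [-0.01  0.17 -0.08] | 0.002 0.2
entry p [ 0.4482 -0.1847  0.019 ] shift [-0.0016  0.0006 -0.0514] turn [-0.01  0.17 -0.08] | 0.051 0.2Traceback (most recent call last):
  File "<stdin>", line 11, in <module>
    res = np.fmin.reduce(a, axis=axis, out=out, **kwargs)
ValueError: zero-size array to reduction operation fmin which has no identity
```

Run:
```python
from t import *; from h import *
s,Y=np.array(sx),np.array([-sx[1],sx[0],0])
for cam,tag in(('scene','s4'),('wrist','w4')):
    snap(cam,tag); im,X=world(tag); d=X-HOME;a=d@s;b=d@Y;z=X[...,2]
    for nm,z0,z1,a0,a1,bm in(('rail',.0205,.027,-.04,.042,.02),('plate',.009,.015,-.135,.05,.05),('stop',.03,.06,.04,.075,.05),('pack',.075,.115,-.14,-.02,.04)):
        m=(z>z0)&(z<z1)&(a>a0)&(a<a1)&(abs(b)<bm); 
        if m.sum()>15: P=np.stack([a[m],b[m]],1).astype(np.float32); r_=cv2.minAreaRect(P); print(cam,nm,m.sum(),'a',np.percentile(a[m],[1,99]).round(4),'b',np.percentile(b[m],[1,50,99]).round(4),np.round(r_[0],4),np.round(r_[1],4),round(r_[2],1))
im=cv2.imread('pics/s4.png')[150:290,80:260];cv2.imwrite('pics/s4c.png',cv2.resize(im,None,fx=4,fy=4,interpolation=cv2.INTER_CUBIC))
```

```text
scene rail 214 a [-0.0277  0.0399] b [-0.011   0.0037  0.015 ] [0.0058 0.002 ] [0.0261 0.0693] 88.9
scene plate 889 a [-0.1261  0.0423] b [-0.0277  0.0132  0.0329] [-0.0398  0.002 ] [0.1776 0.0641] 0.1
scene stop 173 a [0.0462 0.0595] b [-0.026   0.0081  0.0329] [0.0526 0.0027] [0.0607 0.0146] 89.7
scene pack 432 a [-0.0762 -0.037 ] b [-0.0313  0.0137  0.0383] [-0.0577  0.0071] [0.0467 0.0742] 12.4
wrist plate 1995 a [-0.1289 -0.1087] b [-0.0294  0.0008  0.0306] [-0.1189  0.0008] [0.0212 0.0623] 0.1
wrist stop 1185 a [0.0452 0.0492] b [-0.0293  0.      0.0303] [0.0476 0.0005] [0.0058 0.0617] 0.1
wrist pack 14817 a [-0.1254 -0.0382] b [-0.0338  0.0007  0.0356] [-0.0807  0.0009] [0.0899 0.0763] 0.4
```

View pics/s4c.png

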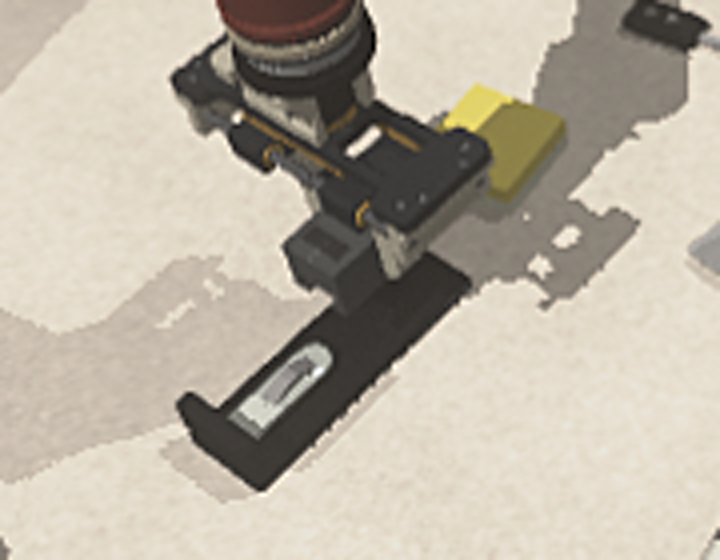

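The pack is over the plate's open end (330,270), aligned with the rail at (290,385). The wrist camera shows plate and pack lateral centres agreeing within 1 mm. Lowering.

Emit:
{"op": "step_arm", "data": {
  "plan": [
    [-0.001, 0, -0.015, 0, 0.17, 0],
    [-0.001, 0, -0.03, 0, 0.17, 0],
    [-0.001, 0, -0.042, 0, 0.17, 0],
    [-0.001, 0, -0.048, 0, 0.17, 0],
    [-0.001, 0, -0.05, 0, 0.17, 0],
    [-0.001, 0, -0.05, 0, 0.17, 0],
    [-0.001, 0, -0.05, 0, 0.17, 0]
  ]
}}

```text
time: 15.28
ee_pos: [0.4487, -0.1857, 0.0203]
ee_rot: [[-0.206, 0.979, -0.0], [0.979, 0.206, -0.0], [-0.0, -0.0, -1.0]]
contact_force: [-0.0, 0.0, -3.0]
gripper_width: 0.0437
grip_force: 29.9
```

Emit:
{"op": "step_arm", "data": {
  "plan": [
    [0, 0, -0.0005, 0, 0, 0],
    [0, 0, -0.001, 0, 0, 0],
    [0, 0, -0.0015, 0, 0, 0],
    [0, 0, -0.0015, 0, 0, 0]
  ]
}}

```text
time: 15.78
ee_pos: [0.4483, -0.1855, 0.0184]
ee_rot: [[-0.206, 0.979, -0.001], [0.979, 0.206, 0.0], [0.0, -0.001, -1.0]]
contact_force: [-0.4, 0.7, -2.6]
gripper_width: 0.0437
grip_force: 29.9
```

Emit:
{"op": "step_arm", "data": {
  "plan": [
    [0, 0, -0.0005, 0, 0, 0],
    [0, 0, -0.001, 0, 0, 0],
    [0, 0, -0.001, 0, 0, 0]
  ]
}}

```text
time: 16.15
ee_pos: [0.4484, -0.1855, 0.0175]
ee_rot: [[-0.206, 0.979, -0.001], [0.979, 0.206, 0.0], [0.0, -0.001, -1.0]]
contact_force: [0.2, 0.4, -1.4]
gripper_width: 0.0439
grip_force: 29.9
```

Run:
```python
from t import *
s=manip.observe();print(s['contact_force'],s['ft_torque'],s['ee_pos'])
R,p=pose(RPH,HOME,T2,G2); Y=np.array([-sx[1],sx[0],0]); d=s['ee_pos']-HOME; print('a,b',d@sx,d@Y)
```

```text
[ 0.1988331   0.37001918 -1.41246347] [-0.0506237   0.00473549  0.00587908] [ 0.44838926 -0.18551825  0.01746875]
a,b -0.08119892865853015 -6.010425194794454e-06
```

Emit:
{"op": "step_arm", "data": {
  "plan": [
    [0.0007, 0, 0, 0, 0, 0],
    [0.0017, -0.0048, 0, 0, 0, 0],
    [0.0027, -0.0097, 0, 0, 0, 0],
    [0.0038, -0.0146, 0, 0, 0, 0],
    [0.0048, -0.0195, 0, 0, 0, 0],
    [0.0058, -0.0244, 0, 0, 0, 0],
    [0.0068, -0.0293, 0, 0, 0, 0],
    [0.0068, -0.0293, 0, 0, 0, 0]
  ]
}}

```text
time: 17.15
ee_pos: [0.4551, -0.2145, 0.0174]
ee_rot: [[-0.206, 0.979, -0.001], [0.979, 0.206, 0.001], [0.001, -0.001, -1.0]]
contact_force: [-0.7, 2.8, 1.7]
gripper_width: 0.0439
grip_force: 29.9
```

Emit:
{"op": "step_arm", "data": {
  "plan": [
    [0.001, -0.0049, 0, 0, 0, 0],
    [0.002, -0.0098, 0, 0, 0, 0],
    [0.0031, -0.0147, 0, 0, 0, 0],
    [0.0041, -0.0196, 0, 0, 0, 0],
    [0.0051, -0.0245, 0, 0, 0, 0],
    [0.0061, -0.0294, 0, 0, 0, 0],
    [0.0072, -0.0343, 0, 0, 0, 0],
    [0.0082, -0.0392, 0, 0, 0, 0],
    [0.0082, -0.0392, 0, 0, 0, 0]
  ]
}}

```text
time: 18.27
ee_pos: [0.4636, -0.2553, 0.0175]
ee_rot: [[-0.205, 0.979, -0.0], [0.979, 0.205, -0.001], [-0.001, -0.0, -1.0]]
contact_force: [0.5, 1.0, 1.3]
gripper_width: 0.0438
grip_force: 29.9
```

Run:
```python
from t import *
s=manip.observe();Y=np.array([-sx[1],sx[0],0]); d=s['ee_pos']-HOME; f=s['contact_force'];print('a,b',d@sx,d@Y,'F',f@sx,f@Y,f[2])
```

```text
a,b -0.009808455424680302 0.0006573378018128456 F -0.9182637832863172 0.7233100620793519 1.3032415178262542
```

Emit:
{"op": "step_arm", "data": {
  "plan": [
    [0.0008, -0.0039, 0, 0, 0, 0],
    [0.0016, -0.0078, 0, 0, 0, 0],
    [0.002, -0.0098, 0, 0, 0, 0],
    [0.002, -0.0098, 0, 0, 0, 0]
  ]
}}

```text
time: 18.77
ee_pos: [0.4654, -0.2639, 0.0174]
ee_rot: [[-0.206, 0.979, -0.001], [0.979, 0.206, 0.0], [0.0, -0.001, -1.0]]
contact_force: [-1.3, 2.6, 3.4]
gripper_width: 0.0442
grip_force: 29.9
```

Emit:
{"op": "step_arm", "data": {
  "plan": [
    [0.0002, -0.001, 0, 0, 0, 0],
    [0.0004, -0.002, 0, 0, 0, 0],
    [0.0004, -0.002, 0, 0, 0, 0]
  ]
}}

```text
time: 19.15
ee_pos: [0.4656, -0.2648, 0.0175]
ee_rot: [[-0.207, 0.978, -0.002], [0.978, 0.207, 0.001], [0.002, -0.001, -1.0]]
contact_force: [-1.3, 5.3, 5.0]
gripper_width: 0.0437
grip_force: 29.9
```

Emit:
{"op": "step_arm", "data": {
  "plan": [
    [0.0002, -0.001, 0, 0, 0, 0],
    [0.0004, -0.002, 0, 0, 0, 0],
    [0.0004, -0.002, 0, 0, 0, 0]
  ]
}}

```text
time: 19.52
ee_pos: [0.466, -0.2668, 0.0175]
ee_rot: [[-0.207, 0.978, -0.002], [0.978, 0.207, 0.001], [0.002, -0.001, -1.0]]
contact_force: [-2.0, 4.9, 5.4]
gripper_width: 0.0441
grip_force: 29.9
```

Emit:
{"op": "step_arm", "data": {
  "plan": [
    [0.0002, -0.001, 0, 0, 0, 0],
    [0.0004, -0.002, 0, 0, 0, 0],
    [0.0004, -0.002, 0, 0, 0, 0]
  ]
}}

```text
time: 19.9
ee_pos: [0.4661, -0.2673, 0.0175]
ee_rot: [[-0.207, 0.978, -0.003], [0.978, 0.207, 0.003], [0.004, -0.002, -1.0]]
contact_force: [-2.3, 7.6, 6.5]
gripper_width: 0.0441
grip_force: 29.9
```

Emit:
{"op": "step_arm", "data": {
  "plan": [
    [0.0002, -0.001, 0.0003, 0, 0, 0],
    [0.0004, -0.002, 0.0006, 0, 0, 0],
    [0.0006, -0.003, 0.0006, 0, 0, 0],
    [0.0006, -0.003, 0.0006, 0, 0, 0]
  ]
}}

```text
time: 20.4
ee_pos: [0.4661, -0.2673, 0.0176]
ee_rot: [[-0.209, 0.978, -0.005], [0.978, 0.209, 0.008], [0.008, -0.003, -1.0]]
contact_force: [-2.1, 11.0, 7.2]
gripper_width: 0.044
grip_force: 29.9
```

Run:
```python
from t import *; from h import *
ob=manip.observe();s,Y=sx,np.array([-sx[1],sx[0],0]); d=ob['ee_pos']-HOME; f=ob['contact_force'];print('a,b',d@sx,d@Y,'F',f@sx,f@Y,f[2],ob['ft_torque'])
for cam,tag in(('scene','s5'),('wrist','w5')):
    snap(cam,tag); im,X=world(tag); d=X-HOME;a=d@s;b=d@Y;z=X[...,2]
    for nm,z0,z1 in(('packtop',.049,.06),('stop',.03,.0485)):
        m=(z>z0)&(z<z1)&(a>-.06)&(a<.07)&(abs(b)<.035)
        if m.sum()>15: print(cam,nm,m.sum(),'a',np.percentile(a[m],[1,99]).round(4),'b',np.percentile(b[m],[1,50,99]).round(4))
im=cv2.imread('pics/s5.png')[170:280,100:245];cv2.imwrite('pics/s5c.png',cv2.resize(im,None,fx=5,fy=5,interpolation=cv2.INTER_CUBIC))
```

```text
a,b 0.0024917964002368074 0.0006184885894028312 F -11.190959394643006 0.19141585348405626 7.227293330697369 [ 2.18236112  0.13190664 -0.06785895]
scene packtop 189 a [0.0159 0.0539] b [-0.0201  0.0051  0.0249]
scene stop 226 a [0.0135 0.0595] b [-0.026   0.0187  0.0329]
wrist packtop 12389 a [-0.0418  0.0455] b [-0.0301  0.0001  0.0298]
wrist stop 2688 a [-0.0423  0.0589] b [-0.0342  0.0004  0.034 ]
```

View pics/s5c.png

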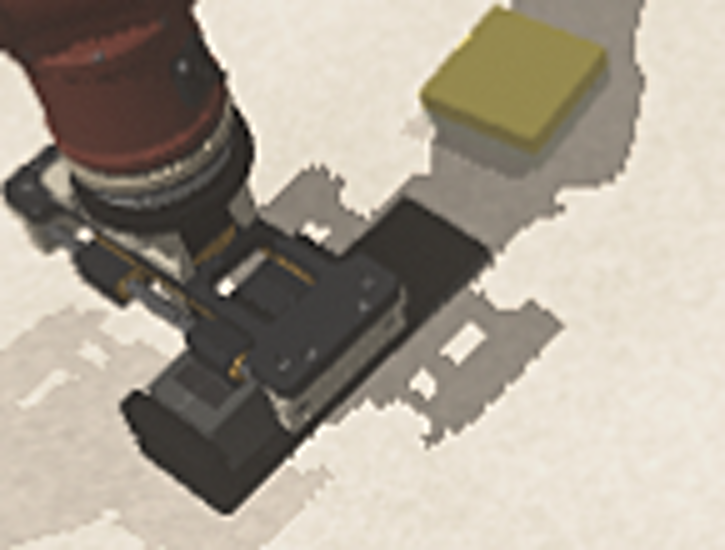

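The pack is tight against the stop: no motion while the force rose to 11 N, and the wrist camera puts its end at a=45.5 mm with the stop face at 45–46. I ease the push and release.

Emit:
{"op": "step_arm", "data": {
  "plan": [
    [-0.0006, 0.003, 0.0008, 0, 0, 0],
    [-0.0006, 0.003, 0.0008, 0, 0, 0]
  ]
}}

```text
time: 20.75
ee_pos: [0.4661, -0.2674, 0.0178]
ee_rot: [[-0.207, 0.978, -0.003], [0.978, 0.207, 0.003], [0.004, -0.002, -1.0]]
contact_force: [0.0, 7.1, -1.6]
gripper_width: 0.0437
grip_force: 29.9
```

Emit:
{"op": "step_arm", "data": {
  "plan": [
    [0, 0, 0, 0, 0, 0],
    [0, 0, 0, 0, 0, 0],
    [0, 0, 0, 0, 0, 0],
    [0, 0, 0, 0, 0, 0],
    [0, 0, 0, 0, 0, 0],
    [0, 0, 0.03, 0, 0, 0],
    [0, 0, 0.07, 0, 0, 0],
    [0, 0, 0.12, 0, 0, 0],
    [0, 0.03, 0.17, 0, 0, 0],
    [-0.04, 0.13, 0.2, 0, 0, 0],
    [-0.04, 0.13, 0.2, 0, 0, 0],
    [-0.04, 0.13, 0.2, 0, 0, 0]
  ],
  "grip": 0.08
}}

```text
time: 22.25
ee_pos: [0.426, -0.1364, 0.2201]
ee_rot: [[-0.212, 0.977, 0.001], [0.977, 0.212, 0.001], [0.0, 0.001, -1.0]]
contact_force: [-0.9, -0.3, 0.4]
gripper_width: 0.0801
grip_force: 0.0
```

Run:
```python
from t import *; from h import *
ob=manip.observe();print(ob['contact_force'],ob['ee_pos'],ob['time']);s,Y=sx,np.array([-sx[1],sx[0],0])
for cam,tag in(('scene','s6'),('top','t6')):
    snap(cam,tag); im,X=world(tag); d=X-HOME;a=d@s;b=d@Y;z=X[...,2]
    for nm,z0,z1,a1 in(('packtop',.049,.06,.07),('stop',.03,.0475,.07)):
        m=(z>z0)&(z<z1)&(a>-.06)&(a<a1)&(abs(b)<.035)
        if m.sum()>15: print(cam,nm,m.sum(),'a',np.percentile(a[m],[1,99]).round(4),'b',np.percentile(b[m],[1,50,99]).round(4),np.median(z[m]))
a=cv2.imread('pics/s6.png')[150:290,80:260];cv2.imwrite('pics/s6c.png',cv2.resize(a,None,fx=4,fy=4,interpolation=cv2.INTER_CUBIC))
```

```text
[-0.92757965 -0.33133108  0.44499553] [ 0.42600111 -0.13639888  0.22008718] 22.25
scene packtop 592 a [-0.0412  0.0461] b [-0.0211  0.0021  0.0237] 0.052772659710370616
scene stop 300 a [-0.041   0.0595] b [-0.0248  0.0224  0.0331] 0.04279310920657326
```

View pics/s6c.png

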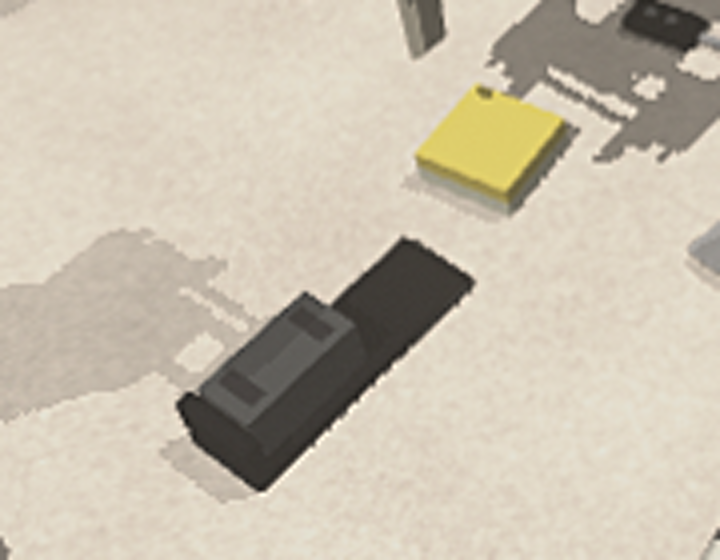

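The pack lies on the shoe (280,360), back up at z = 52 mm. Its end is tight against the stop (46 mm vs the stop face at about 46), and the gripper is clear. Handing in.

```bash
python3 -c "
from plant import manip
print(manip.hand_in())"
```

```text
the job is handed in; nothing more can be done
None
```

The battery pack was laid in the rest, picked up again from its back, slid home against the shoe's stop and let go, and the job is handed in at about 22 s of the 58 s allowed; I couldn't see the detent itself, and the hand-in returned no verdict.

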